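# Find the dish-rack slot that still takes the blade

## Robot

A 7-joint arm with a two-finger parallel gripper is mounted at the origin on the work surface. World frame = base frame: x ahead of the robot, y to its left, z up, the work surface at z = 0. Lengths are in m, angles in rad, forces in N, time in s.
With the tool pointing down it reaches from about 0.35 to 0.9 m from the base axis. Payload 8.1 kg.
Tool frame: the origin (TCP) lies midway between the tips of the shut fingers; the grasp point (between the pads) lies 19 mm behind it; z points along the fingers, y is the line along which they close (so a half turn about z gives the same grasp; the last joint's range is limited). The gripper opens to 85 mm and grips with 20 to 120 N. Pads are 22 mm wide; open, the fingers measure 114 mm over their backs; the gripper's body (76 mm by 85 mm) begins 54 mm behind the grasp point. The pads swing forward as they close: fully open they stand 13 mm farther back than shut.
Start: joints at [1.021, 0.434, 0.025, 1.573, -0.012, 1.134, -0.075], TCP at [0.27, -0.564, 0.231] pointing down, gripper open.
Joint ranges: [-2.62, 2.62], [-0.44, 2.09], [-1.27, 1.32], [0.08, 2.57], [-1.32, 4.46], [0.12, 2], [-2.74, 2.74]. Speed limits (rad/s): [2.22, 2.22, 3.01, 3.01, 3.14, 3.14, 3.14].

## Interface

Orientations are given as a 3x3 rotation matrix whose columns are the frame's x, y, z axes.
In Python, from cell import telemetry, imaging, workorder gives the robot as it stands.
- The arm moves only by the tool servo_tool, never from a script. Its argument "series" is a list of rows, each a list of 3 entries, a list of its own where there are three numbers: the shift along the tool's x, y, z as a fraction of full scale, then the turn about the tool's z as a fraction of full scale, then the finger opening in mm, from 0 to 85.4. A call has 1 to 12 rows; each row is the pose to reach, as a shift and turn from the pose commanded when the call began, along the tool's axes at that moment, turning the shorter way round; what a row does not reach only later rows make up. Full scale, the value 1, is 300 mm for a shift and 2 pi rad for a turn. A row lasts 1/10 s, in which the tool goes at most 50 mm and 8.59 degrees, less where a joint would pass 70% of its speed; a pose out of reach is approached as far as the arm can. A call with a number of a shift or a turn outside -1 to 1 is refused whole. A call with a gripper value outside its range is refused whole. The fingers move at their own pace and stop on an object; the grip force is fixed at half the most. Time passes only in rows, so rows that repeat a pose let the fingers close. It gives the time, the measured TCP pose, the force, the opening and the grip force at its end, in the units of the state.
- telemetry.get_obs(): the state, without advancing time (a new reading comes with each control period).
- imaging.grab_frame(name): name is "side" or "top" or "wrist"; returns a dict with "img" (384x512x3 uint8, red, green, blue), "fx", "fy", "cx", "cy" (pixels), "xyz" and "attitude" of the camera in the world. Camera axes: x right, y down, z forward; pixel columns grow to the right and rows downward; lengths in m; the calibration is good to about 2 mm. A picture is of the moment at which its call begins. There is no depth.
- workorder.sign_off(): hands the job in; it is judged then, once.
The state is a dict: "time_s": time; "qpos": joint angles; "qd": joint speeds; "tau": joint torques, N m; "ee_pos": TCP position; "eef_rot": TCP orientation; "ft_force": force on the tool from outside, world axes, zero at the start; "ft_torque": the same for the moment, N m; "width": finger opening in m; "grip_force": force on a finger pad.
Only numpy, scipy, OpenCV 4.12 (cv2) and the standard library are available. Lean on these libraries where they do the work, as an engineer would, in place of code of your own. Each camera call takes 0.05 s, during which the arm holds its last target. There are 200 camera calls.

## Task

Two of the three empty slots of the white dish rack have warped tight deep down. Take the slot gauge out of its wooden stand, try its steel blade gently in the slots (never forcing it where it jams or catches on a rim), and leave it standing upright, fully home with its shoulder flush on the rack, in the slot that takes it all the way. Leave the mortar, pestle, teaspoon and clay bowl alone.

Things in the scene. Friction and masses are not known exactly. Their poses are not given: they have to be found in the camera images.
- gauge_handle (a point): centre of the gauge's dark wooden handle, 30 mm (x) by 14 mm (y) by 50 mm tall; z up. Under the handle is a steel shoulder plate 50 x 30 mm, 6 mm thick, and under that hangs the blade, 36 mm wide (x), 6 mm thick (y). The shoulder's underside is 31 mm, the blade's tip 65 mm below this point. Whole gauge 130 to 250 g. Starts upright in the stand, hung by its shoulder.
- gauge_blade: steel shoulder and blade of the gauge, rigidly fixed to the handle; origin at the centre of the shoulder's underside, axes as the handle's, z up; the blade reaches 34 mm down from it. Once away from the stand it must not be pressed against anything with more than 40 N, knocks included; rack and blade are rigid, so approach contact slowly (10 mm/s or less).
- stand_top (a point): top centre of the fixed wooden stand (80 mm x, 62 mm y, 46 mm high); the gauge's shoulder underside rests here at the start. The well is a straight hole 48 mm (x) by 14 mm (y); the gauge lifts straight up. Axes as the gauge's at the start.
- rack: fixed white dish rack; origin on the bench under the middle test slot, y along the row of slots, x along each slot, z up. Three slots at y +45, 0, -45 mm in blocks 64 (x) by 42 mm (y), tops 62 mm high. One, a different one each time, lets the blade in to its shoulder; two narrow to 3 mm at 14 mm depth and stop it there. Upright 176 mm plates at y -165, -195, -225 mm reach 188 mm high.
- slot_left (a point): nominal mouth of the left (rack y +45 mm) empty test slot: centre of the opening, level with the block top, 62 mm above the bench; axes as the rack. The real gap may lie up to 2.5 mm to either side in y (warped); it is 9 mm wide (y) and 50 mm long (x) at the mouth, square-edged, no lead-in.
- slot_mid (a point): nominal mouth of the middle (rack y 0) empty test slot: centre of the opening, level with the block top, 62 mm above the bench; axes as the rack. The real gap may lie up to 2.5 mm to either side in y (warped); it is 9 mm wide (y) and 50 mm long (x) at the mouth, square-edged, no lead-in.
- slot_right (a point): nominal mouth of the right (rack y -45 mm, nearest the plates) empty test slot: centre of the opening, level with the block top, 62 mm above the bench; axes as the rack. The real gap may lie up to 2.5 mm to either side in y (warped); it is 9 mm wide (y) and 50 mm long (x) at the mouth, square-edged, no lead-in.
- cobek: bystander: dark stone mortar, 164 mm across, 50 mm high; origin at the centre of its underside
- ulekan: bystander: wooden pestle standing on its head, 54 mm across, 100 mm tall; origin at the centre of its underside
- teaspoon: bystander: steel teaspoon 140 mm long lying flat along its x axis; origin under its middle
- clay_bowl: bystander: small terracotta bowl 96 mm across, 42 mm high; origin at the centre of its underside
There are look-alikes about, which are no part of the job. What is shaped like the part that bears stand_top but red is not meant.

How it is judged:
By the outcome, as a careful person would: the job done as asked, in the order asked, and still so for the second after the job is handed in, with the robot touching nothing.
It also fails if it takes over 67 s, if anything falls off the work surface, if the arm or the gripper's body presses on something with over 40 N, if the wrist force passes 120 N, or if a joint passes its speed limit or range.

## Working session

There is one attempt and no reset: what is moved stays moved. The work goes in short steps, Python scripts to look and compute and a tool call to move; the robot and the scene stay as the last step left them, time stands still between calls to the robot, and variables do not carry over. Pictures are saved under pics/ and viewed, at most 10 in all, crops included, and the job is handed in when it is done.

Besides the shell and the picture viewer there is one more tool, called after "Request:" as name([rows], argument=value, ...), one row to a line, values as JSON. servo_tool: Moves the arm, as the interface text tells. Shift numbers are shares of 300 mm and turn numbers shares of 2 pi rad, none past 1 either way. Its arguments: {"type":"object","properties":{"series":{"type":"array","items":{"type":"array"}}},"required":["series"]}

```bash
mkdir -p pics; cat > h.py <<'E'
import numpy as np, cv2
from cell import telemetry, imaging, workorder
def grab(n,f=None):
    d=imaging.grab_frame(n)
    if f: cv2.imwrite('pics/'+f,d['img'][:,:,::-1])
    np.save('pics/'+(f or n)+'.npy',d,allow_pickle=True); return d
def load(f): return np.load('pics/'+f+'.npy',allow_pickle=True).item()
def plane(d,u,v,z):
    r=np.array(d['attitude'])@np.array([(u-d['cx'])/d['fx'],(v-d['cy'])/d['fy'],1]); c=np.array(d['xyz'])
    return c+r*(z-c[2])/r[2]
def proj(d,p):
    q=np.array(d['attitude']).T@(np.array(p)-np.array(d['xyz'])); return d['fx']*q[0]/q[2]+d['cx'],d['fy']*q[1]/q[2]+d['cy']
E
python3 - <<'E'
from h import *
o=telemetry.get_obs()
print(o['time_s'],o['ee_pos'],o['eef_rot'],o['width'])
a=grab('top','top0.png');b=grab('side','side0.png')
for d in(a,b):print(d['fx'],d['xyz'],d['attitude'])
cv2.imwrite('pics/both0.png',cv2.resize(np.vstack([a['img'],b['img']])[:,:,::-1],(400,600),interpolation=3))
E
```

```text
0.0 [ 0.26978989 -0.563209    0.23053299] [[ 9.01863037e-01  4.32021318e-01 -8.02264545e-04]
 [ 4.32022042e-01 -9.01862015e-01  1.36388536e-03]
 [-1.34304368e-04 -1.57663376e-03 -9.99998748e-01]] 0.08545814691633828
439.86524301877034 [0.38805588 0.08150641 1.07010982] [[-0.01315291 -0.98244626  0.18608157]
 [-0.99990945  0.01239379 -0.00524223]
 [ 0.00284395 -0.18613367 -0.98252032]]
387.8886491807405 [ 0.43555495 -0.62778707  0.54815428] [[ 0.98555585 -0.06812035  0.1550461 ]
 [-0.16755093 -0.52534357  0.83423067]
 [ 0.02462438 -0.84815904 -0.52916906]]
```

View pics/top0.png

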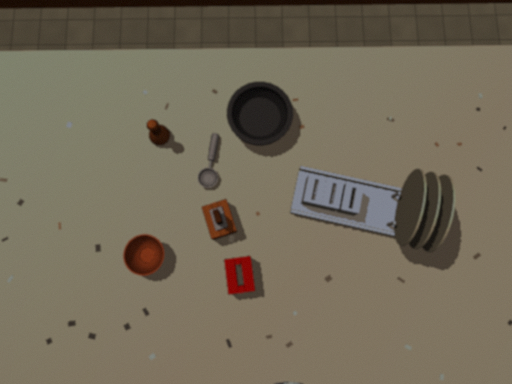

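View pics/side0.png

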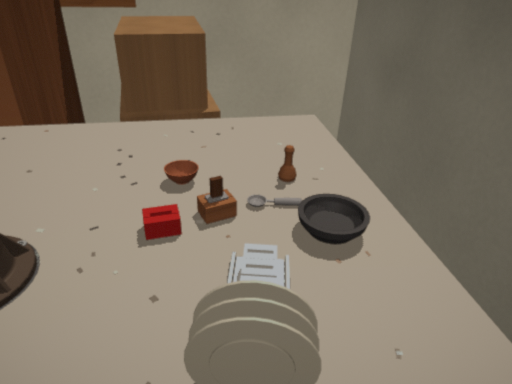

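The top view shows two stand-shaped things: an orange-brown wooden one at (219,218), which holds the dark-handled gauge, and an empty red one at (240,275). The brown one is meant, because red is excluded and it holds the gauge. The rack blocks are at about (316,190), (334,195) and (352,199), with the plates to their right. I'll confirm in an enlarged crop.

```bash
python3 - <<'E'
from h import *
d=load('top0.png');im=d['img']
c=im[165:305,190:370]; cv2.imwrite('pics/crop0.png',cv2.resize(c,(720,560),interpolation=2)[:,:,::-1])
print(cv2.cvtColor(im,cv2.COLOR_RGB2HSV)[[205,230,218,275,215],[212,215,219,232,375]])
E
```

```text
[[ 11 208 103]
 [  9 141 107]
 [  9 199  55]
 [  0 245 132]
 [114  28 144]]
```

View pics/crop0.png

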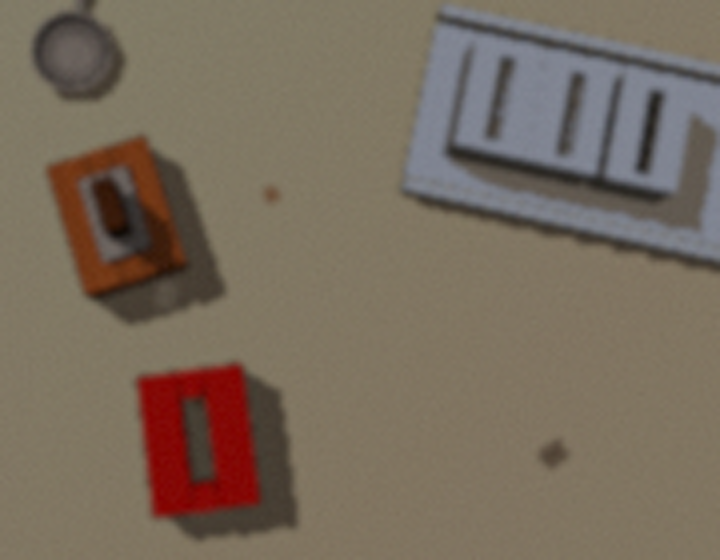

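The crop confirms it: the gauge stands in the orange-brown stand, and the red one is empty. The slot mouths are at crop (500,97), (572,114) and (650,132), and the right one looks darkest, so it is probably the deepest.

```bash
python3 - <<'E'
from h import *
d=load('top0.png')
f=lambda x,y,z:plane(d,190+x/4-.4,165+y/4-.4,z)
C=[f(*p,.046) for p in[(48,168),(147,137),(187,264),(92,296)]]
print('stand',np.mean(C,0),[round(np.linalg.norm(C[i]-C[(i+1)%4])*1e3) for i in range(4)])
v=C[0]-C[3]+C[1]-C[2];print('ang stand x',np.degrees(np.arctan2(v[1],v[0])))
S=[]
for a,b in[((507,58),(493,137)),((579,74),(565,154)),((658,92),(643,173))]:
    A,B=f(*a,.062),f(*b,.062);S.append((A+B)/2);v=A-B;print((A+B)/2,np.linalg.norm(v),np.degrees(np.arctan2(v[1],v[0])))
v=S[0]-S[2];print('row',np.linalg.norm(v),np.degrees(np.arctan2(v[1],v[0]))-90)
# handle top centre at stand_top+31+25mm
print('handle top',f(110,207,.046+.056))
o=telemetry.get_obs();R=o['eef_rot'];print('tool x ang',np.degrees(np.arctan2(R[1,0],R[0,0])))
E
```

```text
stand [0.49817832 0.15126295 0.046     ] [61, 78, 58, 79]
ang stand x 18.128308187842627
[ 0.56270528 -0.07178063  0.062     ] 0.04760611751201519 -12.149853630531345
[ 0.55245214 -0.11323114  0.062     ] 0.04809825580004155 -12.46701516629339
[ 0.54101255 -0.15825246  0.062     ] 0.048701869908881916 -13.493370694885149
row 0.08915128871205497 -14.082862037911568
handle top [0.49708205 0.15210889 0.102     ]
tool x ang 25.594329625520974
```

Request:
servo_tool([
  [[0.857,-0.909,-0.15],0,85],
  [[0.857,-0.909,-0.15],0,85],
  [[0.857,-0.909,-0.15],0,85],
  [[0.857,-0.909,-0.15],0,85],
  [[0.857,-0.909,-0.15],0,85],
  [[0.857,-0.909,-0.15],0,85],
  [[0.857,-0.909,-0.15],0,85],
  [[0.857,-0.909,-0.15],0,85],
  [[0.857,-0.909,-0.15],0,85],
  [[0.857,-0.909,-0.15],0,85],
])

```text
time_s: 1.1
ee_pos: [0.384, -0.2066, 0.2762]
eef_rot: [[0.901, 0.433, -0.0], [0.433, -0.901, -0.0], [-0.0, 0.0, -1.0]]
ft_force: [0.7, -0.8, -0.6]
width: 0.0852
grip_force: 0.0
```

Request:
servo_tool([
  [[0.857,-0.909,0.15],0.021,85],
  [[0.857,-0.909,0.15],0.021,85],
  [[0.857,-0.909,0.15],0.021,85],
  [[0.857,-0.909,0.15],0.021,85],
  [[0.857,-0.909,0.15],0.021,85],
  [[0.857,-0.909,0.15],0.021,85],
  [[0.857,-0.909,0.15],0.021,85],
  [[0.857,-0.909,0.15],0.021,85],
  [[0.857,-0.909,0.15],0.021,85],
  [[0.857,-0.909,0.15],0.021,85],
  [[0.857,-0.909,0.15],0.021,85],
])

```text
time_s: 2.2
ee_pos: [0.4984, 0.1479, 0.2309]
eef_rot: [[0.952, 0.307, -0.001], [0.307, -0.952, -0.001], [-0.001, 0.001, -1.0]]
ft_force: [-0.1, -0.7, 0.1]
width: 0.0848
grip_force: 0.0
```

```bash
python3 - <<'E'
from h import *
o=telemetry.get_obs();R=o['eef_rot'];print(o['time_s'],o['ee_pos'],np.degrees(np.arctan2(R[1,0],R[0,0])),o['ft_force'])
d=grab('wrist','w1.png');print(d['fx'],d['xyz'],d['attitude'],proj(d,[.498,.151,.102]))
E
```

```text
2.2 [0.49837682 0.14789922 0.23087219] 17.864729101298433 [-0.13249933 -0.70528004  0.10483628]
273.86660546280444 [0.56394614 0.1688588  0.37313504] [[ 3.07852148e-01 -9.15182445e-01 -2.60131019e-01]
 [-9.51433873e-01 -2.95892095e-01 -8.49791420e-02]
 [ 8.00706850e-04  2.73658474e-01 -9.61826595e-01]] (np.float64(251.49167497932805), np.float64(180.68311026432946))
```

View pics/w1.png

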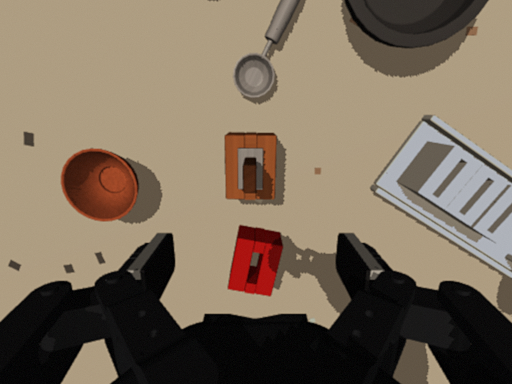

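The wrist view shows the brown stand with the gauge at about (250,165), aligned with the gripper. The red decoy is at (255,262), and the rack blocks are on the right. Now to refine the stand pose.

```bash
python3 - <<'E'
from h import *
d=load('w1.png');im=d['img'];h=cv2.cvtColor(im,cv2.COLOR_RGB2HSV)
cv2.imwrite('pics/w1c.png',cv2.resize(im[120:210,210:300],(540,540),interpolation=2)[:,:,::-1])
dk=((h[...,2]<75)).astype(np.uint8);dk[:140]=0;dk[200:]=0;dk[:,:225]=0;dk[:,276:]=0
n,l,s,c=cv2.connectedComponentsWithStats(dk)
print(s,c)
for p in [(.102,),(.046,)]:
  print(plane(d,251.5,180,p[0]))
c18=np.radians(18)
ex=np.array([np.cos(c18),np.sin(c18),0]);ey=np.array([-ex[1],ex[0],0])
P=np.array([.498,.151,0])
for z,a,b in[(.046,.04,.031),(.052,.025,.015),(.102,.015,.007)]:
  print(z,[tuple(np.round(proj(d,P+[0,0,z]+i*a*ex+j*b*ey))) for i,j in[(1,1),(1,-1),(-1,-1),(-1,1)]])
E
```

```text
[[     0      0    512    384 196162]
 [   242    158     18     35    383]
 [   263    159      1      1      1]
 [   260    164      4     12     25]
 [   259    175      2      1      2]
 [   259    177      5     11     29]
 [   246    186      3      2      6]] [[255.50881414 191.54172572]
 [250.14882507 172.46736292]
 [263.         159.        ]
 [262.28       170.16      ]
 [259.5        175.        ]
 [261.93103448 182.31034483]
 [247.         186.5       ]]
[0.49868646 0.15121059 0.102     ]
[0.48520778 0.14756554 0.046     ]
0.046 [(np.float64(226.0), np.float64(136.0)), (np.float64(278.0), np.float64(136.0)), (np.float64(277.0), np.float64(201.0)), (np.float64(227.0), np.float64(201.0))]
0.052 [(np.float64(239.0), np.float64(150.0)), (np.float64(265.0), np.float64(150.0)), (np.float64(264.0), np.float64(191.0)), (np.float64(240.0), np.float64(191.0))]
0.102 [(np.float64(244.0), np.float64(166.0)), (np.float64(258.0), np.float64(166.0)), (np.float64(258.0), np.float64(195.0)), (np.float64(245.0), np.float64(195.0))]
```

View pics/w1c.png

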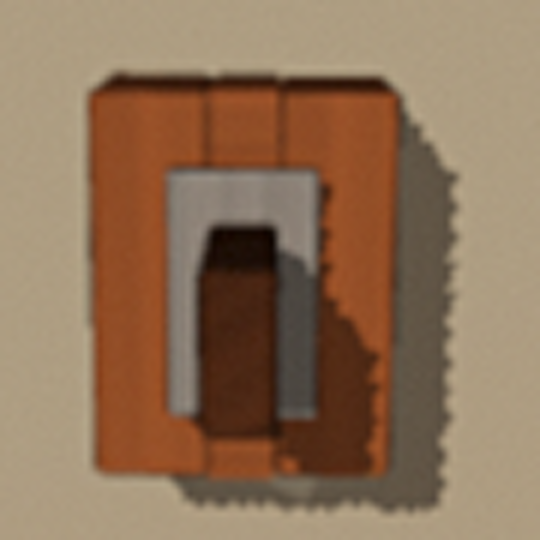

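Request:
servo_tool([
  [[0.006,-0.005,0.15],0,85],
  [[0.006,-0.005,0.3],0,85],
  [[0.006,-0.005,0.42],0,85],
  [[0.006,-0.005,0.5],0,85],
  [[0.006,-0.005,0.54],0,85],
  [[0.006,-0.005,0.562],0,85],
  [[0.006,-0.005,0.562],0,85],
  [[0.006,-0.005,0.562],0,85],
  [[0.006,-0.005,0.562],0,85],
])

```text
time_s: 3.15
ee_pos: [0.5002, 0.1525, 0.0639]
eef_rot: [[0.951, 0.309, 0.002], [0.309, -0.951, 0.001], [0.002, 0.0, -1.0]]
ft_force: [0.2, -0.6, 0.0]
width: 0.0852
grip_force: 0.0
```

Request:
servo_tool([
  [[0,0,0],0,30],
  [[0,0,0],0,20],
  [[0,0,0],0,10],
  [[0,0,0],0,0],
  [[0,0,0],0,0],
  [[0,0,0],0,0],
  [[0,0,0],0,0],
  [[0,0,0],0,0],
  [[0,0,0],0,0],
  [[0,0,0],0,0],
])

```text
time_s: 4.15
ee_pos: [0.4994, 0.1524, 0.0628]
eef_rot: [[0.951, 0.31, 0.0], [0.31, -0.951, 0.0], [0.0, 0.0, -1.0]]
ft_force: [-0.7, 0.9, 3.9]
width: 0.0133
grip_force: 58.5
```

Request:
servo_tool([
  [[0,0,-0.02],0,0],
  [[0,0,-0.06],0,0],
  [[0,0,-0.1],0,0],
  [[0,0,-0.15],0,0],
  [[0,0,-0.22],0,0],
  [[0,0,-0.3],0,0],
  [[0,0,-0.38],0,0],
  [[0,0,-0.43],0,0],
  [[0,0,-0.43],0,0],
  [[0,0,-0.43],0,0],
  [[0,0,-0.43],0,0],
])

```text
time_s: 5.25
ee_pos: [0.4988, 0.152, 0.1909]
eef_rot: [[0.951, 0.31, -0.001], [0.31, -0.951, -0.001], [-0.001, 0.0, -1.0]]
ft_force: [0.2, 1.0, -1.8]
width: 0.0132
grip_force: 58.5
```

```bash
python3 - <<'E'
from h import *
o=telemetry.get_obs();R=o['eef_rot'];print(o['time_s'],o['ee_pos'],np.degrees(np.arctan2(R[1,0],R[0,0])),o['ft_force'])
T=np.array([.541,-.1583,.15]);v=R.T@(T-o['ee_pos']);print(v/.3)
E
```

```text
5.25 [0.49882057 0.15196211 0.19094252] 18.033917126379787 [ 0.19406318  0.96624594 -1.84334082]
[-0.18628739  1.02690325  0.13690925]
```

Request:
servo_tool([
  [[-0.05,0.1,0],0.012,0],
  [[-0.1,0.2,0],0.025,0],
  [[-0.15,0.32,0],0.038,0],
  [[-0.22,0.44,0],0.05,0],
  [[-0.28,0.56,0],0.065,0],
  [[-0.33,0.67,0],0.078,0],
  [[-0.359,0.738,0],0.0875,0],
  [[-0.359,0.738,0],0.0875,0],
  [[-0.359,0.738,0],0.0875,0],
  [[-0.359,0.738,0],0.0875,0],
])

```text
time_s: 6.25
ee_pos: [0.4658, -0.09, 0.1914]
eef_rot: [[0.973, -0.23, -0.0], [-0.23, -0.973, 0.001], [-0.0, -0.001, -1.0]]
ft_force: [0.9, 0.3, -2.7]
width: 0.0136
grip_force: 58.9
```

```bash
python3 - <<'E'
from h import *
d=grab('wrist','w2.png')
o=telemetry.get_obs();R=o['eef_rot'];print(o['time_s'],o['ee_pos'],np.degrees(np.arctan2(R[1,0],R[0,0])),o['ft_force'])
im=cv2.resize(d['img'],(768,576),interpolation=2)
cv2.imwrite('pics/w2b.png',im[:,:,::-1])
E
```

```text
6.3 [ 0.46574781 -0.08996787  0.19148771] -13.298373578455829 [-0.14408118  0.87535185 -1.89396387]
```

View pics/w2b.png

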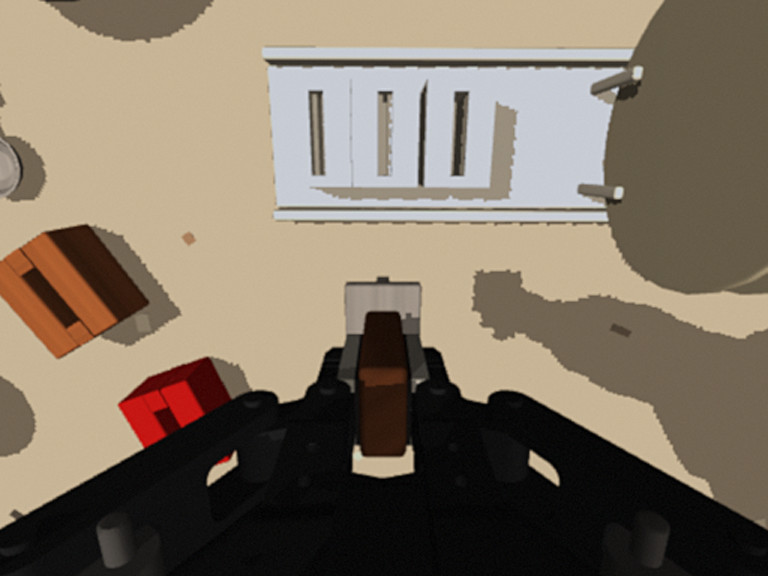

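The wrist view shows the three slots clearly at (317,133), (385,133) and (460,133) in the 768-wide picture, parallel to the held gauge. I'll measure the slot edges and the gauge's offset in the hand from the same picture, which cancels calibration bias.

```bash
python3 - <<'E'
from h import *
d=load('w2.png');g=cv2.cvtColor(d['img'],cv2.COLOR_RGB2GRAY).astype(float)
R=np.array([[.9732,-.23,0],[-.23,-.9732,0],[0,0,-1]]);t=np.array([.4657,-.0900,.1915])
for v0,v1 in((66,76),(100,112)):
  p=g[v0:v1,200:320].mean(0);print(v0,[int(x) for x in p])
for u0,u1 in((207,215),(252,260),(303,310)):
  print(u0,[int(x) for x in g[52:125,u0:u1].mean(1)])
print('shoulder row',[int(x) for x in g[190:198,222:290].mean(0)])
print('shoulder col',[int(x) for x in g[176:200,260:275].mean(1)])
E
```

```text
66 [203, 203, 203, 204, 206, 180, 113, 74, 120, 150, 150, 117, 75, 71, 113, 171, 200, 205, 203, 203, 203, 203, 203, 203, 203, 203, 203, 203, 203, 203, 203, 204, 203, 186, 189, 203, 203, 203, 203, 203, 203, 203, 203, 203, 203, 203, 203, 203, 203, 204, 205, 182, 151, 146, 145, 135, 126, 115, 131, 159, 178, 183, 194, 204, 203, 203, 203, 203, 203, 203, 203, 203, 203, 203, 203, 203, 203, 205, 208, 167, 82, 40, 40, 85, 167, 203, 205, 203, 203, 203, 203, 203, 203, 203, 203, 203, 203, 203, 203, 203, 205, 206, 176, 121, 75, 47, 45, 45, 54, 88, 103, 114, 175, 206, 205, 203, 203, 203, 203, 203]
100 [203, 203, 203, 203, 203, 205, 203, 149, 75, 100, 137, 149, 125, 85, 71, 101, 160, 198, 205, 203, 203, 203, 203, 203, 203, 203, 203, 203, 203, 203, 203, 204, 204, 191, 186, 197, 203, 203, 203, 203, 203, 203, 203, 203, 203, 203, 203, 203, 203, 204, 205, 182, 151, 144, 146, 147, 145, 131, 138, 165, 165, 185, 204, 204, 203, 203, 203, 203, 203, 203, 203, 203, 203, 203, 203, 203, 205, 208, 172, 91, 40, 41, 87, 170, 205, 205, 203, 203, 203, 203, 203, 203, 203, 203, 203, 203, 203, 203, 204, 205, 190, 157, 1
[... 918 characters left out ...]
6, 65, 66, 64, 61, 65, 70, 70, 70, 69, 68, 67, 67, 67, 66, 65, 69, 74, 74, 72, 71, 71, 67, 62, 65, 69, 69, 69, 69, 69, 67, 66, 64, 67, 69, 69, 73, 79, 81, 81, 79, 81, 79, 82, 153, 208, 205, 203, 203, 204, 205, 193]
shoulder row [182, 182, 182, 182, 182, 183, 184, 158, 130, 136, 140, 141, 142, 144, 145, 148, 149, 149, 147, 147, 149, 149, 150, 150, 149, 147, 144, 143, 141, 142, 146, 149, 149, 147, 147, 149, 152, 151, 149, 147, 145, 142, 141, 143, 143, 143, 141, 142, 145, 146, 147, 146, 146, 146, 147, 148, 147, 128, 122, 163, 184, 183, 182, 182, 182, 182, 182, 182]
shoulder col [182, 182, 182, 182, 182, 182, 182, 182, 183, 185, 187, 152, 66, 70, 119, 145, 150, 149, 148, 148, 148, 148, 147, 148]
```

```bash
cat >> h.py <<'E'
def tool(d,t,R,u,v,z): return R.T@(plane(d,u,v,z)-t)*1e3
E
python3 - <<'E'
from h import *
d=load('w2.png');a=np.radians(-13.3)
R=np.array([[np.cos(a),np.sin(a),0],[np.sin(a),-np.cos(a),0],[0,0,-1]]);t=np.array([.46575,-.08997,.1915])
f=lambda u,v,z:np.round(tool(d,t,R,u,v,z),1)[:2]
for n,e in dict(L=(205.8,214.6,207,215.8),M=(250.9,261.3,250.9,260.8),Rt=(302,311.6,301,310.5)).items():
  print(n,f(e[0],70.5,.062),f(e[1],70.5,.062),f(e[2],105.5,.062),f(e[3],105.5,.062))
print('block edges', f(233.4,70,.062))
for n,u,v0,v1 in(('L',211,60.1,116.4),('M',256,60.2,117),('R',306,60.2,116.8)): print(n,f(u,v0,.062),f(u,v1,.062))
zs=.1915-.0168+.006
print('sh',f(229.2,194,zs),f(280.5,194,zs),f(267,189.6,zs))
E
```

```text
L [104.9 -44.8] [104.9 -36.7] [ 74.2 -45.2] [ 74.2 -36.8]
M [105.   -3.4] [105.    6.2] [74.2 -3.5] [74.2  5.9]
Rt [105.   43.5] [105.   52.3] [74.3 44. ] [74.3 53.1]
block edges [105.4 -19.5]
L [113.7 -39.7] [ 64.2 -41.8]
M [113.6   1.3] [63.7  1.4]
R [113.7  46.7] [63.9 49.3]
sh [ 22.5 -14.5] [22.5 15.4] [25.2  7.5]
```

Request:
servo_tool([
  [[0.1,0.05,0],0,0],
  [[0.2,0.1,0],0,0],
  [[0.27,0.145,0],0,0],
  [[0.295,0.159,0.03],0,0],
  [[0.295,0.159,0.08],0,0],
  [[0.295,0.159,0.14],0,0],
  [[0.295,0.159,0.19],0,0],
  [[0.295,0.159,0.22],0,0],
  [[0.295,0.159,0.23],0,0],
  [[0.295,0.159,0.23],0,0],
  [[0.295,0.159,0.23],0,0],
  [[0.295,0.159,0.23],0,0],
])

```text
time_s: 7.5
ee_pos: [0.541, -0.1585, 0.1234]
eef_rot: [[0.973, -0.233, 0.001], [-0.233, -0.973, -0.0], [0.001, 0.0, -1.0]]
ft_force: [0.4, -0.0, -1.7]
width: 0.0133
grip_force: 58.9
```

```bash
python3 - <<'E'
from h import *
o=telemetry.get_obs();R=o['eef_rot'];a=np.radians(-13.3)
Q=np.array([[np.cos(a),np.sin(a),0],[np.sin(a),-np.cos(a),0],[0,0,-1]]);t=np.array([.46575,-.08997,.1915])
print(o['time_s'],(Q.T@(o['ee_pos']-t))*1e3,o['ee_pos'],np.degrees(np.arctan2(R[1,0],R[0,0])),o['ft_force'],R[2])
d=grab('wrist','w3.png');cv2.imwrite('pics/w3c.png',cv2.resize(d['img'][60:260,130:400],(800,592),interpolation=2)[:,:,::-1])
E
```

```text
7.5 [88.97232611 49.42353316 68.068291  ] [ 0.54096612 -0.158536    0.12343171] -13.460509196742727 [ 0.42405991 -0.0278311  -1.68915344] [ 1.25746112e-03  1.84896934e-05 -9.99999209e-01]
```

View pics/w3c.png

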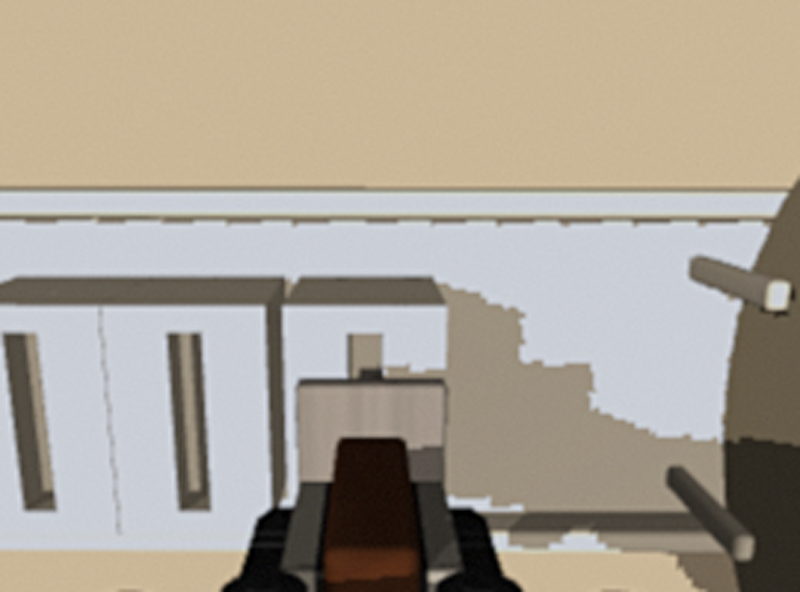

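The close view shows the blade at crop x≈372 and the right slot's mouth at x≈347–384 (centre 365), so the gauge is about 2 mm too far toward the plates. I'll check that with numbers.

```bash
python3 - <<'E'
from h import *
d=load('w3.png');g=cv2.cvtColor(d['img'],cv2.COLOR_RGB2GRAY).astype(float)
print([int(x) for x in g[174:182,235:275].mean(0)]); print([int(x) for x in g[190:206,225:290].mean(0)])
print('blade',[int(x) for x in g[185:187,240:270].mean(0)])
a=np.radians(-13.46)
R=np.array([[np.cos(a),np.sin(a),0],[np.sin(a),-np.cos(a),0],[0,0,-1]]);t=np.array([.54097,-.15854,.12343])
f=lambda u,v,z:np.round(tool(d,t,R,u,v,z),1)[:2]
for u in(246,247,248,258,259,260):print(u,f(u,178,.062))
for u in(230,231,280,281):print(u,f(u,198,.1126))
print('slot end',f(253,172.4,.062))
E
```

```text
[206, 206, 205, 206, 205, 205, 206, 205, 206, 207, 208, 193, 130, 103, 137, 145, 145, 145, 145, 144, 144, 144, 143, 151, 188, 208, 207, 206, 206, 206, 205, 206, 206, 205, 206, 205, 206, 206, 205, 205]
[92, 176, 211, 210, 178, 137, 138, 144, 144, 145, 147, 150, 152, 152, 152, 151, 151, 152, 153, 154, 154, 153, 150, 148, 146, 145, 146, 150, 153, 153, 151, 151, 153, 155, 155, 153, 151, 148, 145, 145, 146, 147, 146, 145, 147, 149, 151, 151, 150, 150, 150, 151, 151, 152, 132, 115, 132, 146, 145, 145, 145, 145, 145, 145, 145]
blade [209, 209, 209, 209, 210, 212, 201, 139, 107, 141, 134, 89, 51, 49, 51, 51, 49, 45, 58, 157, 177, 148, 145, 146, 146, 146, 145, 145, 160, 168]
246 [20.  -6.3]
247 [20.  -5.6]
248 [20.  -4.8]
258 [20.   2.8]
259 [20.   3.6]
260 [20.   4.4]
230 [ 20.  -14.1]
231 [ 20.  -13.5]
280 [20.1 15.2]
281 [20.1 15.8]
slot end [24.4 -1. ]
```

Request:
servo_tool([
  [[0,-0.005,0],0,0],
  [[0,-0.005,0.005],0,0],
  [[0,-0.005,0.01],0,0],
  [[0,-0.005,0.015],0,0],
  [[0,-0.005,0.018],0,0],
  [[0,-0.005,0.018],0,0],
  [[0,-0.005,0.018],0,0],
  [[0,-0.005,0.018],0,0],
])

```text
time_s: 8.35
ee_pos: [0.5409, -0.1571, 0.1173]
eef_rot: [[0.973, -0.233, 0.0], [-0.233, -0.973, -0.0], [0.0, 0.0, -1.0]]
ft_force: [-0.4, -1.1, -2.0]
width: 0.0133
grip_force: 58.9
```

```bash
python3 - <<'E'
from h import *
o=telemetry.get_obs();R=o['eef_rot'];a=np.radians(-13.46)
Q=np.array([[np.cos(a),np.sin(a),0],[np.sin(a),-np.cos(a),0],[0,0,-1]]);t=np.array([.54097,-.15854,.12343])
print('moved',(Q.T@(o['ee_pos']-t))*1e3,np.degrees(np.arctan2(R[1,0],R[0,0])),o['ft_force'])
d=grab('wrist','w4.png');g=cv2.cvtColor(d['img'],cv2.COLOR_RGB2GRAY).astype(float)
print([int(x) for x in g[176:184,235:275].mean(0)])
t=o['ee_pos'];print(t)
for u in(246,250,260):print(u,tool(d,t,R,u,180,.062)[:2])
E
```

```text
moved [-0.41713534 -1.38209266  6.09567697] -13.465765103381251 [-0.38520308 -1.0976552  -2.04015452]
[204, 204, 205, 205, 205, 205, 204, 205, 205, 205, 205, 206, 208, 177, 116, 121, 144, 144, 143, 144, 143, 143, 145, 143, 116, 132, 189, 207, 206, 205, 205, 205, 205, 205, 205, 205, 205, 205, 205, 205]
[ 0.54088603 -0.15709877  0.11733432]
246 [19.86141857 -6.14468319]
250 [19.86512892 -3.17175393]
260 [19.87440461  4.26042725]
```

Request:
servo_tool([
  [[0,0,0.003],0,0],
  [[0,0,0.006],0,0],
  [[0,0,0.009],0,0],
  [[0,0,0.012],0,0],
  [[0,0,0.015],0,0],
  [[0,0,0.017],0,0],
  [[0,0,0.019],0,0],
  [[0,0,0.019],0,0],
])

```text
time_s: 9.2
ee_pos: [0.5408, -0.1571, 0.1115]
eef_rot: [[0.973, -0.233, -0.0], [-0.233, -0.973, -0.0], [-0.0, 0.0, -1.0]]
ft_force: [0.6, 0.2, -2.2]
width: 0.0134
grip_force: 58.9
```

Tip is about 1 mm inside the mouth with no contact force. I'll go on in small steps.

Request:
servo_tool([
  [[0,0,0.003],0,0],
  [[0,0,0.006],0,0],
  [[0,0,0.009],0,0],
  [[0,0,0.012],0,0],
  [[0,0,0.012],0,0],
])

```text
time_s: 9.7
ee_pos: [0.5408, -0.1571, 0.1079]
eef_rot: [[0.973, -0.233, -0.0], [-0.233, -0.973, 0.0], [-0.0, 0.0, -1.0]]
ft_force: [-0.2, -0.1, -1.8]
width: 0.0133
grip_force: 58.9
```

Request:
servo_tool([
  [[0,0,0.003],0,0],
  [[0,0,0.006],0,0],
  [[0,0,0.009],0,0],
  [[0,0,0.012],0,0],
  [[0,0,0.015],0,0],
  [[0,0,0.018],0,0],
  [[0,0,0.021],0,0],
  [[0,0,0.021],0,0],
])

```text
time_s: 10.5
ee_pos: [0.5407, -0.1571, 0.1016]
eef_rot: [[0.973, -0.233, -0.0], [-0.233, -0.973, -0.0], [-0.0, 0.0, -1.0]]
ft_force: [-0.0, -0.1, -2.3]
width: 0.0134
grip_force: 58.9
```

Request:
servo_tool([
  [[0,0,0.003],0,0],
  [[0,0,0.006],0,0],
  [[0,0,0.009],0,0],
  [[0,0,0.011],0,0],
  [[0,0,0.011],0,0],
])

```text
time_s: 11.0
ee_pos: [0.5408, -0.1571, 0.0983]
eef_rot: [[0.973, -0.233, -0.0], [-0.233, -0.973, -0.0], [-0.0, 0.0, -1.0]]
ft_force: [0.6, -0.1, -2.1]
width: 0.0131
grip_force: 58.9
```

Request:
servo_tool([
  [[0,0,0.002],0,0],
  [[0,0,0.004],0,0],
  [[0,0,0.006],0,0],
  [[0,0,0.006],0,0],
])

```text
time_s: 11.4
ee_pos: [0.5408, -0.1571, 0.0965]
eef_rot: [[0.973, -0.233, -0.0], [-0.233, -0.973, 0.0], [-0.0, 0.0, -1.0]]
ft_force: [-0.2, 0.3, -1.1]
width: 0.0132
grip_force: 58.9
```

Request:
servo_tool([
  [[0,0,0.003],0,0],
  [[0,0,0.006],0,0],
  [[0,0,0.009],0,0],
  [[0,0,0.009],0,0],
])

```text
time_s: 11.8
ee_pos: [0.5407, -0.1571, 0.0937]
eef_rot: [[0.973, -0.233, -0.0], [-0.233, -0.973, -0.0], [-0.0, 0.0, -1.0]]
ft_force: [-0.3, 1.1, -1.4]
width: 0.0135
grip_force: 58.9
```

Request:
servo_tool([
  [[0,0,0.003],0,0],
  [[0,0,0.006],0,0],
  [[0,0,0.009],0,0],
  [[0,0,0.012],0,0],
  [[0,0,0.012],0,0],
])

```text
time_s: 12.3
ee_pos: [0.5408, -0.1571, 0.0902]
eef_rot: [[0.973, -0.233, -0.0], [-0.233, -0.973, 0.0], [-0.0, 0.0, -1.0]]
ft_force: [0.5, 0.2, -2.7]
width: 0.0134
grip_force: 58.9
```

The blade is well past 14 mm with no resistance, so this is the open slot.

Request:
servo_tool([
  [[0,0,0.003],0,0],
  [[0,0,0.006],0,0],
  [[0,0,0.009],0,0],
  [[0,0,0.012],0,0],
  [[0,0,0.015],0,0],
  [[0,0,0.018],0,0],
  [[0,0,0.021],0,0],
  [[0,0,0.024],0,0],
  [[0,0,0.027],0,0],
  [[0,0,0.03],0,0],
  [[0,0,0.03],0,0],
])

```text
time_s: 13.4
ee_pos: [0.5408, -0.1571, 0.0812]
eef_rot: [[0.973, -0.233, -0.0], [-0.233, -0.973, 0.0], [-0.0, 0.0, -1.0]]
ft_force: [0.7, -0.0, -1.9]
width: 0.0134
grip_force: 58.9
```

Request:
servo_tool([
  [[0,0,0.001],0,0],
  [[0,0,0.002],0,0],
  [[0,0,0.003],0,0],
  [[0,0,0.004],0,0],
  [[0,0,0.004],0,0],
  [[0,0,0.004],0,0],
])

```text
time_s: 14.0
ee_pos: [0.5409, -0.157, 0.0801]
eef_rot: [[0.973, -0.233, -0.0], [-0.233, -0.973, -0.0], [0.0, 0.0, -1.0]]
ft_force: [-0.0, 0.2, -2.4]
width: 0.0136
grip_force: 58.9
```

Request:
servo_tool([
  [[0,0,0.001],0,0],
  [[0,0,0.002],0,0],
  [[0,0,0.003],0,0],
  [[0,0,0.003],0,0],
  [[0,0,0.003],0,0],
])

```text
time_s: 14.5
ee_pos: [0.5408, -0.157, 0.0792]
eef_rot: [[0.973, -0.233, -0.0], [-0.233, -0.973, -0.0], [-0.0, 0.0, -1.0]]
ft_force: [0.3, 0.1, -1.6]
width: 0.0134
grip_force: 58.9
```

Request:
servo_tool([
  [[0,0,0.0007],0,0],
  [[0,0,0.0014],0,0],
  [[0,0,0.0014],0,0],
  [[0,0,0.0014],0,0],
])

```text
time_s: 14.9
ee_pos: [0.5409, -0.1571, 0.0788]
eef_rot: [[0.973, -0.233, 0.0], [-0.233, -0.973, -0.0], [0.0, 0.0, -1.0]]
ft_force: [-0.8, -0.6, -1.5]
width: 0.0133
grip_force: 59.1
```

Still free; I'll creep on until contact shows.

Request:
servo_tool([
  [[0,0,0.0007],0,0],
  [[0,0,0.0014],0,0],
  [[0,0,0.0014],0,0],
  [[0,0,0.0014],0,0],
])

```text
time_s: 15.3
ee_pos: [0.5409, -0.157, 0.0788]
eef_rot: [[0.973, -0.233, 0.0], [-0.233, -0.973, -0.0], [0.0, 0.0, -1.0]]
ft_force: [-1.6, 0.8, 5.6]
width: 0.0134
grip_force: 60.0
```

Request:
servo_tool([
  [[0,0,0.0007],0,0],
  [[0,0,0.0014],0,0],
  [[0,0,0.0014],0,0],
  [[0,0,0.0014],0,0],
])

```text
time_s: 15.7
ee_pos: [0.5409, -0.157, 0.0788]
eef_rot: [[0.973, -0.233, 0.0], [-0.233, -0.973, -0.0], [0.0, 0.0, -1.0]]
ft_force: [-4.5, 1.9, 9.3]
width: 0.0136
grip_force: 60.8
```

Contact came exactly at the predicted home height (0.0788). Releasing and lifting away.

Request:
servo_tool([
  [[0,0,-0.002],0,0],
  [[0,0,-0.002],0,20],
  [[0,0,-0.002],0,35],
  [[0,0,-0.002],0,60],
  [[0,0,-0.002],0,60],
  [[0,0,-0.002],0,60],
  [[0,0,-0.002],0,60],
  [[0,0,-0.002],0,60],
])

```text
time_s: 16.5
ee_pos: [0.5409, -0.1571, 0.0785]
eef_rot: [[0.973, -0.233, -0.0], [-0.233, -0.973, -0.0], [-0.0, 0.0, -1.0]]
ft_force: [0.1, -0.4, -0.3]
width: 0.0601
grip_force: 0.0
```

Request:
servo_tool([
  [[0,0,-0.05],0,60],
  [[0,0,-0.12],0,60],
  [[0,0,-0.2],0,60],
  [[0,0,-0.3],0,60],
  [[0,0,-0.4],0,60],
  [[-0.2,0,-0.45],0,60],
  [[-0.3,0,-0.45],0,60],
  [[-0.3,0,-0.45],0,60],
  [[-0.3,0,-0.45],0,60],
])

```text
time_s: 17.4
ee_pos: [0.453, -0.1362, 0.2141]
eef_rot: [[0.972, -0.233, 0.001], [-0.233, -0.972, -0.001], [0.001, 0.0, -1.0]]
ft_force: [0.4, 0.3, -0.6]
width: 0.06
grip_force: 0.0
```

```bash
python3 - <<'E'
from h import *
o=telemetry.get_obs();print(o['time_s'],o['ee_pos'],o['ft_force'],o['grip_force'])
s=grab('side','s9.png');d=grab('wrist','w9.png')
a=cv2.resize(s['img'][220:320,200:320],(400,333),interpolation=2);b=cv2.resize(d['img'],(400,300),interpolation=2)
cv2.imwrite('pics/end.png',np.hstack([a[:300],b])[:,:,::-1])
E
```

```text
17.4 [ 0.45297481 -0.13618217  0.21412245] [ 0.42044656  0.28017247 -0.60482811] 0.0
```

View pics/end.png

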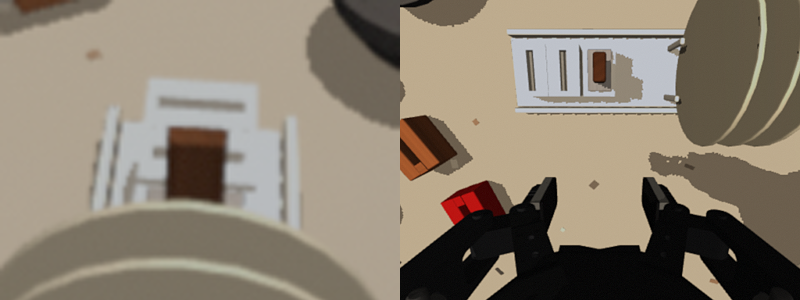

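The gauge stands upright in the right slot with its shoulder flat on the block (wrist view, about (600,68)), and the gripper is clear. Handing in.

```bash
python3 -c "
from h import *
print(workorder.sign_off())"
```

```text
the job is handed in; nothing more can be done
None
```

The gauge is standing upright, fully home with its shoulder on the rack, in the right slot (nearest the plates); that was the first slot tried, it took the blade all the way, contact readings stayed near 10 N, and I handed the job in at about 17 s.

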